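# Weigh the lidded can on the spring scale and mark the reading

### The arm

A 6-joint arm with a two-finger parallel gripper is mounted at the origin on the work surface. World frame = base frame: x ahead of the robot, y to its left, z up, the work surface at z = 0. Lengths are in m, angles in degrees, forces in N, time in s.
With the tool pointing down it reaches from about 0.35 to 0.875 m from the base axis. Payload 4.2 kg.
Tool frame: the origin (TCP) lies at the very end of the fingers, on their centre line; the grasp point (between the pads) lies 19 mm behind it (r.grip_point_offset is the distance from the TCP to the grasp point, in m); z points along the fingers, y is the line along which they close (so a half turn about z gives the same grasp; the last joint's range is limited). The gripper opens to 87 mm and grips with 3 to 60 N. Pads are 19 mm wide; open, the fingers measure 117 mm over their backs; the gripper's body (75 mm by 190 mm) begins 51 mm behind the grasp point.
Start: joints at [-48.552, 22.042, 0.453, 0, -68.411, -14.817], TCP at [0.28, -0.559, 0.223] pointing down, gripper open.
Joint ranges: [-179.83, 179.83], [-69.29, 118.12], [-61.27, 80.66], [-181.25, 117.63], [-171.15, -9.14], [-177.46, 177.46]. Speed limits (degrees/s): [159.86, 159.86, 180, 180, 180, 180].

### API

Orientations are given as a 3x3 rotation matrix whose columns are the frame's x, y, z axes.
In Python, from station import r, cams gives the robot as it stands. The module is installed in compiled form; this text tells all that it offers.
- The arm moves only by the shell command python3 -m handwheel 'ROWS'. ROWS is JSON, a list that holds one entry, the list of rows, each a list of 7 numbers: the turn, a rotation vector about the tool's x, y, z in units of 6 degrees (1.0 is 6 degrees), then the shift along the tool's x, y, z in m, then the finger opening in m, from 0 to 0.087. In form: [[[ax, ay, az, x, y, z, jaw], ...]]. A call has 1 to 12 rows; each row shifts and turns the commanded pose from where the row before left it, along the tool's axes as they then stand; what a row does not reach is not made up. A row lasts 1/10 s, in which the tool goes at most 50 mm and 8.59 degrees, less where a joint would pass 70% of its speed; a pose out of reach is approached as far as the arm can. A call with a gripper value outside its range is refused whole. The fingers move at their own pace and stop on an object; the grip force is fixed at half the most. Time passes only in rows, so rows that do not move let the fingers close. It gives the time, the measured TCP pose, the force, the opening and the grip force at its end, in the units of the state.
- r.sense(): the state, without advancing time (a new reading comes with each control period).
- cams.capture(name): name is "scene" or "top" or "wrist"; returns the picture (384x512x3 uint8, red, green, blue); there is no depth.
- cams.get_calibration(name): a dict with "camera_matrix" (3x3 intrinsics, pixels), "k1" (the pictures are not rectified: a ray, as slopes to the right and down, at radius r is drawn at 1 + k1 r^2 times it, then the intrinsics apply), "rvec" (rotation vector, rad) and "tvec" (3), from world to camera coordinates, as OpenCV has them; the wrist camera has in their place "T_tool_cam" (4x4, takes a point from camera to tool coordinates, whose origin is the TCP and whose axes are the flange's). Camera axes: x right, y down, z forward; pixel columns grow to the right and rows downward; lengths in m; the calibration is good to about 2 mm. A picture is of the moment at which its call begins: read the wrist's pose just before it. get_calibration takes no time and is no camera call.
- r.finish_job(): hands the job in; it is judged then, once.
The state is a dict: "time_s": time; "joints": joint angles; "joint_velocities": joint speeds; "effort": joint torques, N m; "tcp_pos": TCP position; "ee_rot": TCP orientation; "wrist_force": force on the tool from outside, world axes, zero at the start; "moment": the same for the moment, N m; "gripper_width": opening from 0.0 (shut) to 1.0 (fully open); "gripper_force": force on a finger pad.
Only numpy, scipy, OpenCV 4.12 (cv2) and the standard library are available. Lean on these libraries where they do the work, as an engineer would, in place of code of your own. Each camera call takes 0.05 s, during which the arm holds its last target. There are 200 camera calls.

### The job

Weigh the yellow-lidded can: hang it by its wire stirrup on the sprung hook of the blue-based scale, letting it down very slowly until the spring carries all of its weight before you let go, so that the hook never jerks, bounces or is dragged far past where the can's own weight takes it. Once it hangs still, slide the red marker down until its white line is level with the orange pointer, and leave the can hanging. Do not disturb the saucer, the jar or the measuring cup.

Things in the scene. Friction and masses are not known exactly. Their poses are not given: they have to be found in the camera images.
- scale: Fixed spring scale on a blue base plate. Origin on the table under its aluminium column (26 mm square, 342 mm high); z up; the hook arm points along its -x. A white ticked post (16 mm square, 330 mm high) stands at y = +165 mm. A black carriage sliding on the column against a spring carries hook and pointer; the red marker slides on the white post. Place and yaw vary.
- hook_seat (a point): Top of the hook wire at the bottom of its valley: x = -110 mm in the scale's frame, 254 mm above the table unloaded; axes as the scale's. The hook is one 8 mm steel wire running from the column along -x, dipping 18 mm into the valley (flat for 10 mm, sides about 45 degrees) and rising 18 mm to its free end at x = -132 mm. Moves straight down with the carriage.
- hook (a joint): Downward travel of the sprung hook in m: 0 unloaded, stop at 0.09. Spring 100 N per m (10 mm per newton of load), lightly damped: disturbed, it bobs at 2 to 3.5 Hz for 2 to 3 s. Under the can it settles between 0.012 and 0.066, by the can's unknown weight. Well handled it never moves faster than 0.06 m/s nor beyond 0.08.
- pointer (a point): Tip of the orange pointer (3 mm thick blade, mid-height), which sticks out of the carriage along the scale's +y, 53 mm from the column axis; 270 mm above the table when unloaded. Goes down with the hook; axes as the scale's.
- marker_line (a point): Centre of the red marker block, at the height of its white line (2 mm thick, round the block at mid-height). Block 24 mm (scale x) x 50 mm (scale y) x 20 mm high, centred 85 mm along the scale's +y from the column axis; a thin neck at its +y end joins it to a sleeve on the white post. Axes as the scale's. It can be pinched from above along the scale's x, or pushed.
- marker (a joint): Downward travel of the red marker in m: at 0 the white line is 300 mm above the table, range 0 to 0.12. It stays where left (about 2 N of friction). It starts 10 to 30 mm higher than the unloaded pointer.
- can: Loose steel can, yellow lid, 88 mm across, lid top at 78 mm, 0.14 to 0.65 kg. Origin at the centre of its underside, z up. A rigid 7 mm wire stirrup stands over it in its y-z plane: legs at y = +-45.5 mm, top bar (wire centre) rising from 153 mm at the legs to 165 mm in the middle. On the bar's middle a wooden grip, 20 mm (x) x 24 mm (y), from 165 to 225 mm above the underside.
- can_eye (a point): Underside of the middle of the stirrup's top bar, 161.5 mm above the can's underside; this rests on the hook seat when hung. Axes as the can's.
- can_grip (a point): Centre of the upper part of the wooden grip, 210 mm above the can's underside (the grip's top is 15 mm higher). Axes as the can's.
- saucer: Bystander: brown clay saucer, 120 mm across, 20 mm high; origin at the centre of its underside.
- jar: Bystander: green plastic jar with white twist cap, 68 mm across, 92 mm high; origin at the centre of its underside.
- cup: Bystander: stainless steel measuring cup lying on its side, 72 mm across, axis along its x, handle reaching 95 mm along its +y; origin on the table under it.
Not all that is in view belongs to the job. What is shaped like the can but green, purple or turquoise is not meant.

How it is judged:
By the outcome, as a careful person would: the job done as asked, in the order asked, and still so for the second after the job is handed in, with the robot touching nothing.
It also fails if it takes over 69 s, if anything falls off the work surface, if the arm or the gripper's body presses on something with over 40 N, if the wrist force passes 120 N, or if a joint passes its speed limit or range.

## Working session

There is one attempt and no reset: what is moved stays moved. The work goes in short steps, Python scripts to look and compute and a shell command to move; the robot and the scene stay as the last step left them, time stands still between calls to the robot, and variables do not carry over. Pictures are saved under pics/ and viewed, at most 10 in all, crops included, and the job is handed in when it is done.

```bash
mkdir -p pics; cat > h.py <<'E'
import numpy as np, cv2
from station import r, cams
def cal(n):
    c=cams.get_calibration(n); K=np.array(c["camera_matrix"]); k1=c["k1"]
    if "rvec" in c:
        R=cv2.Rodrigues(np.array(c["rvec"],float))[0]; t=np.array(c["tvec"]).ravel()
        Rc=R.T; o=-R.T@t
    else:
        s=r.sense(); T=np.array(c["T_tool_cam"]); Rt=np.array(s["ee_rot"])
        Rc=Rt@T[:3,:3]; o=Rt@T[:3,3]+np.array(s["tcp_pos"])
    return K,k1,Rc,o
def ray(C,uv):
    K,k1,Rc,o=C
    p=cv2.undistortPoints(np.array([[uv]],float),K,np.array([k1,0,0,0.]))[0,0]
    d=Rc@np.array([p[0],p[1],1]); return o,d/np.linalg.norm(d)
def onz(C,uv,z):
    o,d=ray(C,uv); return o+d*(z-o[2])/d[2]
def tri(C1,u1,C2,u2):
    o1,d1=ray(C1,u1);o2,d2=ray(C2,u2)
    a=np.linalg.lstsq(np.c_[d1,-d2],o2-o1,rcond=None)[0]
    p,q=o1+a[0]*d1,o2+a[1]*d2; return (p+q)/2,np.linalg.norm(p-q)
def proj(C,P):
    K,k1,Rc,o=C
    return cv2.projectPoints(np.array([P],float),cv2.Rodrigues(Rc.T)[0],-Rc.T@o,K,np.array([k1,0,0,0.]))[0].ravel()
def save(n,im): cv2.imwrite("pics/"+n,im[:,:,::-1])
E
python3 - <<'E'
from h import *
for n in("scene","top"):
    im=cams.capture(n); save(n+"0.png",im); np.save(n+"0.npy",im); C=cal(n); print(n,C[3].round(3),C[2].round(2).tolist(),C[0][0,0])
s=r.sense(); print({k:np.round(v,3).tolist() for k,v in s.items()})
c=cams.get_calibration("wrist"); print(np.array(c["T_tool_cam"]).round(3))
E
```

```text
scene [0.99  0.7   1.308] [[-0.82, 0.46, -0.33], [0.57, 0.66, -0.49], [-0.01, -0.59, -0.81]] 402.64149786430403
top [0.391 0.014 1.5  ] [[-0.01, -1.0, 0.09], [-1.0, 0.01, -0.02], [0.02, -0.09, -1.0]] 437.6708824931633
{'time_s': 0.1, 'joints': [-48.551, 22.086, 0.391, -0.026, -68.414, -14.818], 'joint_velocities': [0.054, -0.155, 0.158, 0.122, -0.131, 0.005], 'effort': [-0.0, -39.169, 18.794, 4.232, 0.013, -0.0], 'tcp_pos': [0.28, -0.558, 0.222], 'ee_rot': [[-0.894, -0.448, -0.001], [-0.448, 0.894, 0.002], [0.0, 0.002, -1.0]], 'wrist_force': [0.203, 0.385, -0.774], 'moment': [0.045, 0.047, 0.015], 'gripper_force': 0.0, 'gripper_width': 0.999}
[[ 0.001 -0.967 -0.253  0.068]
 [ 1.     0.001  0.     0.001]
 [ 0.    -0.253  0.967 -0.162]
 [ 0.     0.     0.     1.   ]]
```

View pics/scene0.png

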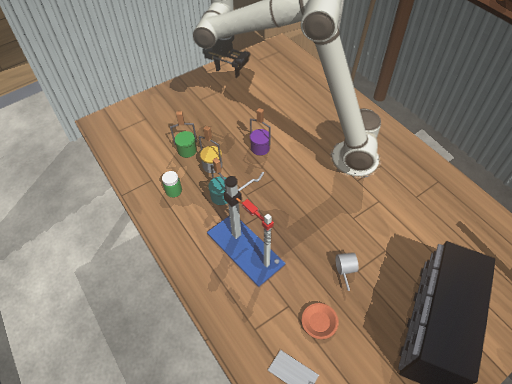

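View pics/top0.png

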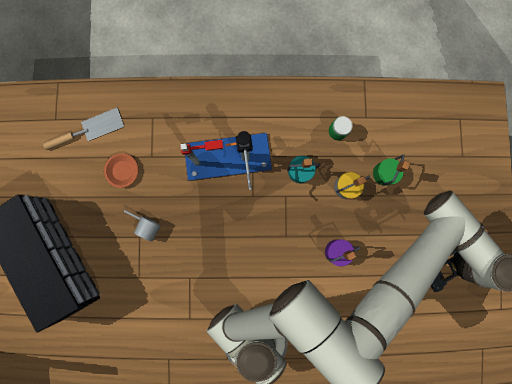

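The top view shows the yellow can at about (351,185), between the turquoise one (302,169) and the green one (389,172). The scale column is at (244,140), the hook points down to (250,188), the marker is near (207,145) and the post is at (186,148). I'll zoom in for detail.

```bash
python3 - <<'E'
from h import *
t=np.load("top0.npy"); s=np.load("scene0.npy")
a=cv2.resize(t[120:210,170:420],None,fx=3.2,fy=3.2,interpolation=cv2.INTER_CUBIC)
b=cv2.resize(s[110:280,165:290],None,fx=1.8,fy=1.8)
save("c1.png",a)
b=cv2.resize(s[105:285,160:290],None,fx=3.3,fy=3.3,interpolation=cv2.INTER_CUBIC); save("c2.png",b)
for n,im in(("top",t),("scene",s)):
    hsv=cv2.cvtColor(im,cv2.COLOR_RGB2HSV)
    for nm,lo,hi in(("yellow",(20,150,120),(32,255,255)),("red",(0,215,120),(4,255,255)),("red2",(175,200,120),(180,255,255)),("blue",(105,150,60),(120,255,255))):
        m=cv2.inRange(hsv,lo,hi); k,l,st,ce=cv2.connectedComponentsWithStats(m)
        for i in range(1,k):
            if st[i,4]>25: print(n,nm,st[i],ce[i].round(1))
E
```

```text
top yellow [338 172  22  18 232] [347.  179.2]
top yellow [340 184  24  15 193] [352.5 191.2]
top blue [248 133  23  39 666] [259.  153.1]
top blue [ 185  137   61   43 1492] [216.7 161.9]
top blue [189 141  16   5  49] [196.7 143.2]
scene yellow [200 146  19  17 219] [209.1 153.6]
```

View pics/c1.png

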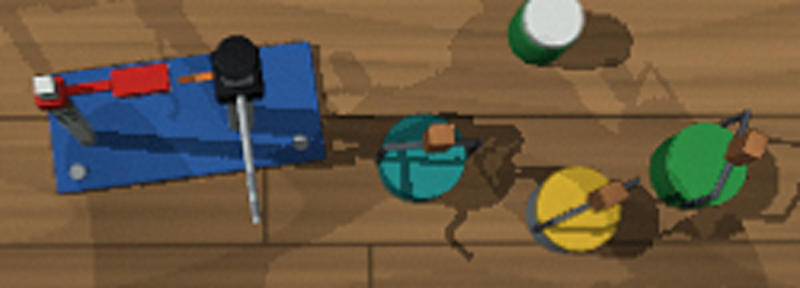

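View pics/c2.png

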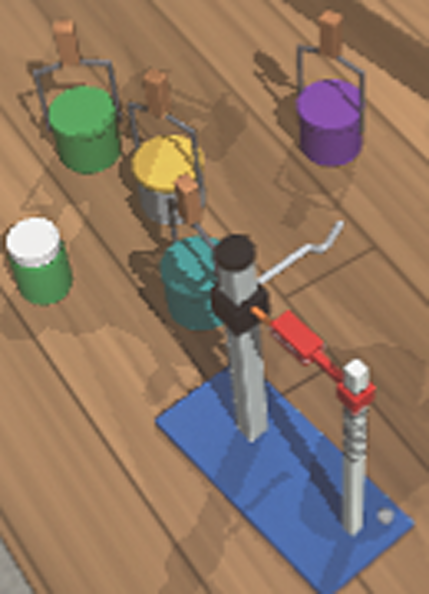

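```bash
python3 - <<'E'
from h import *
T,S=cal("top"),cal("scene")
t=lambda x,y:((x+.5)/3.2-.5+170,(y+.5)/3.2-.5+120)
s=lambda x,y:((x+.5)/3.3-.5+160,(y+.5)/3.3-.5+105)
for n,a,b,z in(("col",t(238,52),s(236,248),.35),("post",t(44,84),s(356,369),.33),("hookend",t(258,219),s(339,226),.268),("griptop",t(613,190),s(157,72),.225),("lid",t(579,209),s(168,160),.078),
 ("marker",t(140,79),s(298,334),.30),("jar",t(554,22),s(36,238),.092),("turqgrip",t(440,135),s(188,183),.225),("greengrip",t(752,140),s(65,25),.225)):
    p,e=tri(T,a,S,b); print(n,p.round(4),round(e,4),"top",onz(T,a,z).round(4),"sc",onz(S,b,z).round(4))
c,p,h=[onz(T,t(*q),z) for q,z in(((238,52),.35),((44,84),.33),((258,219),.268))]
print(np.degrees(np.arctan2(*(p-c)[1::-1]))-90,np.degrees(np.arctan2(*(c-h)[1::-1])), np.linalg.norm((p-c)[:2]),np.linalg.norm((h-c)[:2]))
# stirrup bar direction: ends at z .153 (top)
for a,b in(((533,230),(638,180)),):
  A,B=onz(T,t(*a),.153),onz(T,t(*b),.153); print("bar",A.round(4),B.round(4),np.linalg.norm(A-B),((A+B)/2).round(4),np.degrees(np.arctan2(*(B-A)[1::-1])))
E
```

```text
col [0.6304 0.0302 0.3426] 0.004 top [0.6304 0.0288 0.35  ] sc [0.6317 0.0368 0.35  ]
post [0.6089 0.1942 0.3255] 0.0003 top [0.608  0.1936 0.33  ] sc [0.6108 0.1964 0.33  ]
hookend [0.4983 0.0125 0.2624] 0.0006 top [0.4976 0.0127 0.268 ] sc [0.5012 0.016  0.268 ]
griptop [ 0.5249 -0.3138  0.2327] 0.0023 top [ 0.5266 -0.3166  0.225 ] sc [ 0.5208 -0.3202  0.225 ]
lid [ 0.5232 -0.3193  0.0751] 0.0007 top [ 0.5227 -0.3183  0.078 ] sc [ 0.5246 -0.3171  0.078 ]
marker [0.6183 0.1154 0.2935] 0.0007 top [0.6174 0.1147 0.3   ] sc [0.6205 0.1194 0.3   ]
jar [ 0.7181 -0.2966  0.0839] 0.0007 top [ 0.7159 -0.2946  0.092 ] sc [ 0.7201 -0.2903  0.092 ]
turqgrip [ 0.5787 -0.156   0.223 ] 0.0002 top [ 0.5783 -0.1557  0.225 ] sc [ 0.5795 -0.1545  0.225 ]
greengrip [ 0.5723 -0.4502  0.229 ] 0.0016 top [ 0.5735 -0.4522  0.225 ] sc [ 0.5703 -0.4537  0.225 ]
7.769435067025142 6.912872864295677 0.16632728686338852 0.13381918849308602
bar [ 0.4954 -0.2548  0.153 ] [ 0.544  -0.3607  0.153 ] 0.11652350850582015 [ 0.5197 -0.3077  0.153 ] -65.3287070747212
```

Scale yaw is about 7.4°, with the hook seat near (0.522, 0.017). The can is at about (0.5235, -0.318), with its bar at about 115°, so the tool is already aligned with it. The triangulated heights match the given sizes. Next I hover over the can.

```bash
python3 -m handwheel '[[[0,0,0,-0.03,0.01,-0.03,0.06],[0,0,0,-0.04,0.013,-0.02,0.06],[0,0,0,-0.043,0.014,-0.015,0.06],[0,0,0,-0.043,0.014,-0.015,0.06],[0,0,0,-0.043,0.014,-0.01,0.06],[0,0,0,-0.043,0.014,-0.01,0.06],[0,0,0,-0.043,0.014,-0.008,0.06],[0,0,0,-0.041,0.014,0,0.06],[0,0,0,0,0,0,0.06],[0,0,0,0,0,0,0.06]]]'
python3 - <<'E'
from h import *
s=r.sense(); print(np.round(s["tcp_pos"],4),np.round(s["ee_rot"],3).tolist(),s["time_s"])
C=cal("wrist"); im=cams.capture("wrist"); save("w1.png",im); np.save("w1.npy",im)
for P in((.5235,-.318,.225),(.5235,-.318,.161)): print(proj(C,P).round(1))
E
```

```text
time_s: 1.1
tcp_pos: [0.524, -0.3159, 0.3297]
ee_rot: [[-0.893, -0.45, -0.002], [-0.45, 0.893, 0.001], [0.001, 0.001, -1.0]]
wrist_force: [-0.1, -0.0, -0.2]
gripper_width: 0.688
gripper_force: 0.0
[ 0.524  -0.3159  0.3297] [[-0.893, -0.45, -0.002], [-0.45, 0.893, 0.001], [0.001, 0.001, -1.0]] 1.1
[251.9 189.4]
[252.3 174.8]
```

View pics/w1.png

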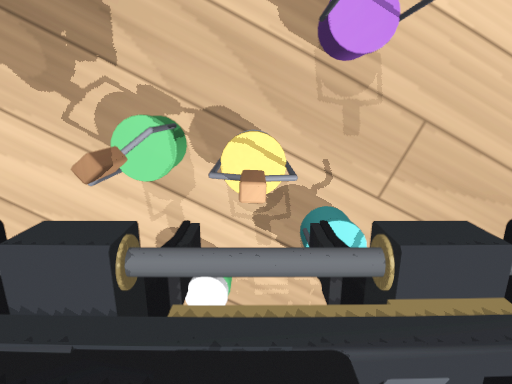

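The wrist view shows the yellow can straight ahead, with the grip top near (253,193) and the bar from (210,176) to (297,178).

```bash
python3 - <<'E'
from h import *
C=cal("wrist"); im=np.load("w1.npy")
hsv=cv2.cvtColor(im,cv2.COLOR_RGB2HSV); m=cv2.inRange(hsv,(20,150,120),(32,255,255)); m[:,:200]=0;m[:,310:]=0
cs=np.vstack([c for c in cv2.findContours(m,0,1)[0] if cv2.contourArea(c)>30]); (u,v),R=cv2.minEnclosingCircle(cs)
L=onz(C,(u,v),.078); e=onz(C,(u+R,v),.078); print("lid",u,v,R,L.round(4),np.linalg.norm(e-L))
g=cv2.inRange(hsv,(5,110,60),(14,255,200)); 
sub=im[165:208,232:276]; save("z.png",cv2.resize(sub,None,fx=8,fy=8,interpolation=cv2.INTER_NEAREST))
A,B=onz(C,(210,176),.153),onz(C,(297,178),.153);print(A.round(4),B.round(4),np.linalg.norm(A-B),((A+B)/2).round(4),np.degrees(np.arctan2(*(A-B)[1::-1])))
E
```

```text
Traceback (most recent call last):
ValueError: need at least one array to concatenate
```

```bash
python3 - <<'E'
from h import *
C=cal("wrist"); im=np.load("w1.npy")
hsv=cv2.cvtColor(im,cv2.COLOR_RGB2HSV); print(hsv[150,250],hsv[194,253],hsv[183,253])
m=cv2.inRange(hsv,(22,190,80),(34,255,255)); m[:,:200]=0;m[:,310:]=0;m[:120]=0;m[210:]=0
ys,xs=np.nonzero(m); cs=np.c_[xs,ys].astype(np.int32); print(len(cs)); (u,v),R=cv2.minEnclosingCircle(cs)
L=onz(C,(u,v),.078); e=onz(C,(u+R,v),.078); print("lid",u,v,R,L.round(4),np.linalg.norm(e-L))
A,B=onz(C,(210,176),.153),onz(C,(297,178),.153);print(A.round(4),B.round(4),np.linalg.norm(A-B),((A+B)/2).round(4),np.degrees(np.arctan2(*(A-B)[1::-1])))
G=hsv[165:210,235:272]; print(G[::2,18]); print(onz(C,(253,194),.225),onz(C,(253,192),.225))
print(G[28,:,0],G[28,:,2])
E
```

```text
[ 28 111 255] [ 15  97 250] [ 14 106 222]
0
lid 0.0 0.0 0.0 [ 0.4825 -0.6789  0.078 ] 0.0
[ 0.5463 -0.3589  0.153 ] [ 0.5056 -0.273   0.153 ] 0.0950216506525721 [ 0.526  -0.3159  0.153 ] -64.64011743925043
[[ 29 110 255]
 [ 28 111 255]
 [ 29 109 255]
 [ 13 118 130]
 [ 13 117 131]
 [ 12 120 134]
 [ 12 120 134]
 [ 13 120 134]
 [ 13 116 145]
 [ 14 106 222]
 [ 14  97 250]
 [ 15  99 248]
 [ 15  98 247]
 [ 14  99 248]
 [ 15  97 248]
 [ 15  98 251]
 [ 14  98 252]
 [ 15  98 251]
 [ 15 100 242]
 [ 16  95 187]
 [ 16  86 217]
 [ 16  87 218]
 [ 16  88 215]]
[ 0.52620528 -0.31614569  0.225     ] [ 0.52459639 -0.31695274  0.225     ]
[16 17 17 19 16 13 14 14 14 14 14 14 15 14 14 15 14 15 15 15 15 15 15 15
 15 15 15 15 15 15 14 27 23 18 15 15 15] [216 215 216 209 166 192 222 242 243 244 244 245 247 247 246 246 246 248
 248 250 251 252 253 254 252 251 251 253 251 248 233 255 235 159 133 133
 133]
```

```bash
python3 -m handwheel '[[[0.22,0,0,0,0,0,0.06]]]' >/dev/null 2>&1; python3 -m handwheel '[[[-0.22,0,0.22,-0.001,-0.0015,0.03,0.06],[0,0,0,0,0,0.03,0.06],[0,0,0,0,0,0.03,0.06],[0,0,0,0,0,0.025,0.06],[0,0,0,0,0,0.015,0.06],[0,0,0,0,0,0.009,0.06],[0,0,0,0,0,0,0.06],[0,0,0,0,0,0,0.0],[0,0,0,0,0,0,0.0],[0,0,0,0,0,0,0.0],[0,0,0,0,0,0,0.0],[0,0,0,0,0,0,0.0]]]'
```

```text
time_s: 2.45
tcp_pos: [0.5257, -0.3184, 0.192]
ee_rot: [[-0.904, -0.428, 0.001], [-0.428, 0.904, -0.0], [-0.001, -0.0, -1.0]]
wrist_force: [-0.2, -0.8, -0.2]
gripper_width: 0.321
gripper_force: 0.0
```

```bash
python3 -m handwheel '[[[0,0,0,0,0,0,0.0],[0,0,0,0,0,0,0.0],[0,0,0,0,0,0,0.0],[0,0,0,0,0,0,0.0],[0,0,0,0,0,-0.005,0.0],[0,0,0,0,0,-0.015,0.0],[0,0,0,0,0,-0.02,0.0],[0,0,0,0,0,-0.02,0.0],[0,0,0,0,0,-0.02,0.0],[0,0,0,0,0,-0.01,0.0],[0,0,0,0,0,0,0.0],[0,0,0,0,0,0,0.0]]]'
```

```text
time_s: 3.65
tcp_pos: [0.525, -0.318, 0.2802]
ee_rot: [[-0.904, -0.427, -0.001], [-0.427, 0.904, 0.002], [0.001, 0.002, -1.0]]
wrist_force: [0.4, -0.1, -2.9]
gripper_width: 0.272
gripper_force: 30.0
```

The grip holds (23.7 mm opening) and the load is about 2.5 N. Next I turn the can to the scale's yaw and go round the turquoise can to a point in front of the hook.

```bash
python3 -m handwheel '[[[0,0,0.5,0,0,-0.01,0],[0,0,0.7,0,0,-0.012,0],[0,0,0.7,0,0,-0.012,0],[0,0,0.6,0,0,0,0],[0,0,0.48,0,0,0,0],[0,0,0,0.01,0.01,0,0],[0,0,0,0.02,0.02,0,0],[0,0,0,0.02,0.02,0,0],[0,0,0,0.013,0.012,0,0],[0,0,0,0,0.01,0,0],[0,0,0,0,0.02,0,0],[0,0,0,-0.004,0.03,0,0]]]'
python3 -m handwheel '[[[0,0,0,-0.004,0.035,0,0],[0,0,0,-0.004,0.035,0,0],[0,0,0,-0.004,0.035,0,0],[0,0,0,-0.004,0.035,0,0],[0,0,0,-0.003,0.03,0,0],[0,0,0,0,0.02,0,0],[0,0,0,0,0.014,0,0],[0,0,0,0,0.007,0,0],[0,0,0,0,0,0,0],[0,0,0,0,0,0,0],[0,0,0,0,0,0,0]]]'
python3 - <<'E'
from h import *
for n in("scene","top"):
    im=cams.capture(n); np.save(n+"1.npy",im)
t=np.load("top1.npy")[100:230,170:330];s=np.load("scene1.npy")[120:250,185:345]
save("c3.png",cv2.resize(np.vstack([t,s]),None,fx=2.3,fy=2.3,interpolation=cv2.INTER_CUBIC))
E
```

```text
time_s: 4.85
tcp_pos: [0.4512, -0.2048, 0.3144]
ee_rot: [[-0.992, -0.127, -0.001], [-0.127, 0.992, 0.0], [0.001, 0.0, -1.0]]
wrist_force: [1.4, 0.7, -3.2]
gripper_width: 0.27
gripper_force: 30.0
time_s: 5.95
tcp_pos: [0.4429, 0.0061, 0.3154]
ee_rot: [[-0.992, -0.128, -0.0], [-0.128, 0.992, -0.0], [0.0, -0.0, -1.0]]
wrist_force: [-0.6, -0.8, -2.8]
gripper_width: 0.274
gripper_force: 30.0
```

View pics/c3.png

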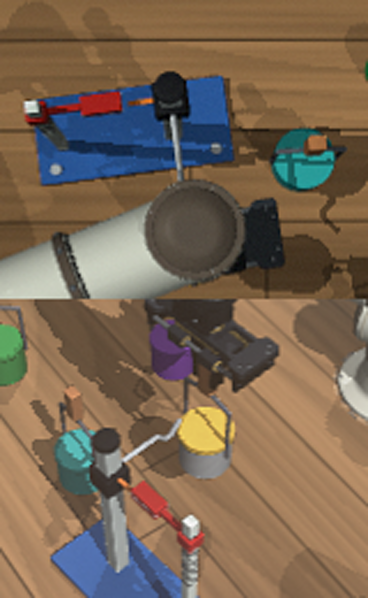

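The top view shows the gripper just in front of the hook tip, and the scene view shows the hook between lid and bar height. I slide in.

```bash
python3 -m handwheel '[[[0,0,0,-0.006,0.001,0,0],[0,0,0,-0.011,0,0,0],[0,0,0,-0.011,0,0,0],[0,0,0,-0.011,0,0,0],[0,0,0,-0.011,0,0,0],[0,0,0,-0.011,0,0,0],[0,0,0,-0.01,0,0,0],[0,0,0,-0.006,0,0,0],[0,0,0,-0.002,0,0,0],[0,0,0,0,0,0,0],[0,0,0,0,0,0,0]]]'
python3 - <<'E'
from h import *
im=cams.capture("scene"); np.save("scene2.npy",im)
save("c4.png",cv2.resize(im[130:230,195:295],None,fx=6,fy=6,interpolation=cv2.INTER_CUBIC))
S=cal("scene")
R=np.array([[.992,-.128],[.128,.992]]);c=np.array([.631,.031])
for nm,x,z in(("tip",-.132,.268),("seat",-.11,.250),("v1",-.105,.25),("v2",-.087,.268)):
    p=c+R@[x,0]; print(nm,((proj(S,(*p,z))-[195,130]+.5)*6).round(0))
E
```

```text
time_s: 7.15
tcp_pos: [0.5206, 0.0178, 0.3157]
ee_rot: [[-0.992, -0.129, 0.0], [-0.129, 0.992, 0.0], [-0.0, 0.0, -1.0]]
wrist_force: [0.3, -1.3, -3.0]
gripper_width: 0.274
gripper_force: 30.0
tip [407. 259.]
seat [378. 300.]
v1 [371. 305.]
v2 [346. 302.]
```

View pics/c4.png

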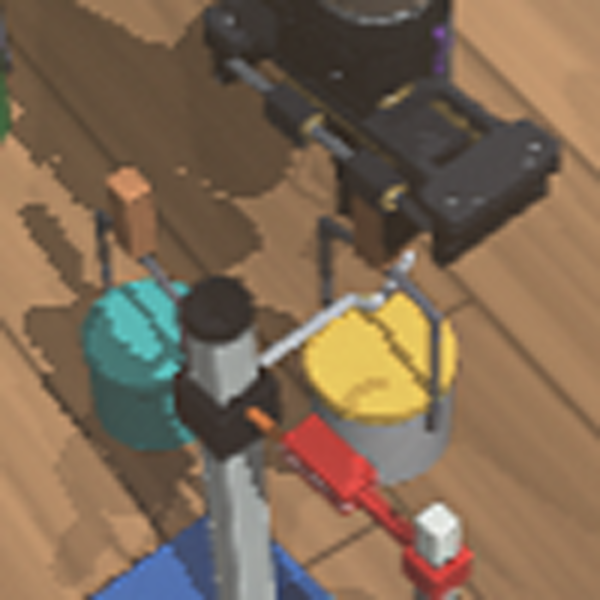

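The hook tip shows at (408,257) in the crop, against (407,259) predicted, so the scale pose is good. The bar's leg tops are at about (325,225) and (438,318); I'll check them against the hook.

```bash
python3 - <<'E'
from h import *
S=cal("scene"); f=lambda u,v:((u+.5)/6-.5+195,(v+.5)/6-.5+130)
R=np.array([[.992,-.128],[.128,.992]]);c=np.array([.631,.031])
for q in((325,225),(438,316)):
    p=onz(S,f(*q),.2767); print(p.round(4),(R.T@(p[:2]-c)).round(4))
im=np.load("scene2.npy")[165:205,235:275]; hsv=cv2.cvtColor(im,cv2.COLOR_RGB2HSV)
m=(hsv[...,0]>20)&(hsv[...,0]<34)&(hsv[...,1]>120); ys,xs=np.nonzero(m); (u,v),rad=cv2.minEnclosingCircle(np.c_[xs,ys].astype(np.int32))
print(u+235,v+165,rad)
p=onz(S,(u+235,v+165),.1237+.078); print(p.round(4),(R.T@(p[:2]-c)).round(4))
E
```

```text
[ 0.5274 -0.0256  0.2767] [-0.11   -0.0429]
[0.5134 0.0623 0.2767] [-0.1127  0.0461]
258.0 189.0 12.369417190551758
[0.5226 0.0207 0.2017] [-0.1088  0.0037]
```

The bar is centred at x ≈ -0.111, over the valley. I lower it gently.

```bash
python3 -m handwheel '[[[0,0,0,0,0,0.003,0],[0,0,0,0,0,0.004,0],[0,0,0,0,0,0.004,0],[0,0,0,0,0,0.004,0],[0,0,0,0,0,0.004,0],[0,0,0,0,0,0.003,0],[0,0,0,0,0,0.002,0],[0,0,0,0,0,0.001,0],[0,0,0,0,0,0.001,0],[0,0,0,0,0,0,0],[0,0,0,0,0,0,0],[0,0,0,0,0,0,0]]]'
python3 -m handwheel '[[[0,0,0,0,0,0.001,0],[0,0,0,0,0,0.001,0],[0,0,0,0,0,0.001,0],[0,0,0,0,0,0.001,0],[0,0,0,0,0,0.001,0],[0,0,0,0,0,0.001,0],[0,0,0,0,0,0.001,0],[0,0,0,0,0,0.001,0],[0,0,0,0,0,0.001,0],[0,0,0,0,0,0.001,0],[0,0,0,0,0,0.001,0],[0,0,0,0,0,0.001,0]]]'
python3 - <<'E'
from h import *
z=[]
for i in range(4):
    im=cams.capture("scene"); s=r.sense(); z.append(s["wrist_force"])
print(np.mean(z,0).round(2)); np.save("scene3.npy",im)
E
```

```text
time_s: 8.4
tcp_pos: [0.521, 0.0178, 0.2898]
ee_rot: [[-0.992, -0.129, 0.001], [-0.129, 0.992, 0.0], [-0.001, 0.0, -1.0]]
wrist_force: [0.2, 0.1, -2.5]
gripper_width: 0.274
gripper_force: 30.0
time_s: 9.6
tcp_pos: [0.521, 0.0178, 0.2776]
ee_rot: [[-0.992, -0.129, 0.0], [-0.129, 0.992, 0.0], [-0.0, 0.0, -1.0]]
wrist_force: [0.8, 0.9, -2.4]
gripper_width: 0.276
gripper_force: 30.0
[-0.46 -0.06 -1.52]
```

```bash
python3 -m handwheel '[[[0,0,0,0,0,0.001,0],[0,0,0,0,0,0.001,0],[0,0,0,0,0,0.001,0],[0,0,0,0,0,0.001,0],[0,0,0,0,0,0.001,0],[0,0,0,0,0,0.001,0],[0,0,0,0,0,0.001,0],[0,0,0,0,0,0.001,0],[0,0,0,0,0,0.001,0],[0,0,0,0,0,0.001,0],[0,0,0,0,0,0.001,0],[0,0,0,0,0,0.001,0]]]'
python3 -m handwheel '[[[0,0,0,0,0,0.001,0],[0,0,0,0,0,0.001,0],[0,0,0,0,0,0.001,0],[0,0,0,0,0,0.001,0],[0,0,0,0,0,0.001,0],[0,0,0,0,0,0,0]]]'
cat > f.py <<'E'
from h import *
import sys
z=[];Z=[];P=[]
hues=[]
for i in range(int(sys.argv[1])):
    im=cams.capture("scene"); s=r.sense(); z.append(s["wrist_force"]); Z.append(s["tcp_pos"][2]); hues.append(im)
print("F",np.mean(z,0).round(2),"sd",np.std(z,0).round(2),"z",np.mean(Z).round(4),s["time_s"]); np.save("last.npy",im)
S=cal("scene")
for n in["scene0.npy","scene3.npy","last.npy"]:
    h=cv2.cvtColor(np.load(n),cv2.COLOR_RGB2HSV)[165:215,230:256].astype(int)
    m=(h[...,0]>=7)&(h[...,0]<=15)&(h[...,1]>190)&(h[...,2]>120); ys,xs=np.nonzero(m); print(n,len(xs),xs.mean()+230 if len(xs) else 0,ys.mean()+165 if len(xs) else 0)
R=np.array([[.992,-.128],[.128,.992]]);c=np.array([.631,.031])
for d in(0,.01,.03): print(d,proj(S,(*(c+R@[0,.04]),.27-d)).round(2))
E
python3 f.py 20
```

```text
time_s: 11.0
tcp_pos: [0.521, 0.0178, 0.2656]
ee_rot: [[-0.992, -0.129, 0.0], [-0.129, 0.992, 0.0], [-0.0, 0.0, -1.0]]
wrist_force: [-0.7, -0.3, -0.4]
gripper_width: 0.275
gripper_force: 30.0
time_s: 11.6
tcp_pos: [0.521, 0.0178, 0.2606]
ee_rot: [[-0.992, -0.129, 0.0], [-0.129, 0.992, 0.0], [-0.0, 0.0, -1.0]]
wrist_force: [0.2, -0.5, 0.3]
gripper_width: 0.273
gripper_force: 30.0
F [-0.74 -0.01 -0.34] sd [0.35 0.5  0.58] z 0.2607 12.6
scene0.npy 0 0 0
scene3.npy 0 0 0
last.npy 0 0 0
0 [240.03 201.58]
0.01 [240.16 203.39]
0.03 [240.41 206.94]
```

```bash
python3 -m handwheel '[[[0,0,0,0.0005,0,0,0],[0,0,0,0.0005,0,0,0],[0,0,0,0.0005,0,0,0],[0,0,0,0,0,0,0]]]'|grep -E "tcp|force"; sed -i 's/h\[...,1\]>190/h[...,1]>150/' f.py; python3 f.py 30
python3 - <<'E'
from h import *
h=cv2.cvtColor(np.load("last.npy"),cv2.COLOR_RGB2HSV)
for y in range(200,215,1): print(y,[tuple(int(a) for a in h[y,x]) for x in range(236,246,2)])
E
```

```text
tcp_pos: [0.5203, 0.0178, 0.261]
wrist_force: [2.5, -0.2, -0.2]
gripper_force: 30.0
F [ 4.3   0.39 -0.51] sd [0.96 0.4  0.52] z 0.2608 14.5
scene0.npy 13 238.46153846153845 199.84615384615384
scene3.npy 9 242.88888888888889 201.88888888888889
last.npy 6 248.16666666666666 204.16666666666666
0 [240.03 201.58]
0.01 [240.16 203.39]
0.03 [240.41 206.94]
200 [(8, 51, 55), (10, 38, 60), (10, 58, 53), (15, 86, 83), (11, 109, 112)]
201 [(7, 39, 59), (12, 61, 54), (13, 58, 53), (14, 87, 85), (3, 162, 164)]
202 [(11, 35, 59), (12, 81, 63), (11, 55, 51), (2, 162, 140), (1, 174, 189)]
203 [(10, 112, 84), (11, 144, 117), (15, 42, 49), (2, 164, 151), (1, 173, 189)]
204 [(9, 60, 60), (11, 152, 121), (11, 83, 74), (1, 114, 141), (1, 174, 191)]
205 [(10, 42, 55), (11, 123, 89), (12, 146, 117), (4, 101, 111), (2, 166, 149)]
206 [(3, 46, 56), (9, 72, 57), (11, 145, 120), (4, 99, 121), (2, 103, 131)]
207 [(8, 49, 57), (13, 61, 75), (13, 117, 109), (10, 153, 117), (1, 58, 127)]
208 [(4, 29, 61), (20, 16, 96), (14, 99, 108), (11, 145, 114), (5, 114, 107)]
209 [(30, 5, 99), (21, 19, 94), (13, 99, 108), (14, 111, 106), (12, 102, 105)]
210 [(70, 5, 151), (16, 33, 101), (13, 102, 108), (15, 98, 107), (15, 99, 106)]
211 [(72, 8, 166), (15, 30, 101), (14, 110, 149), (14, 99, 108), (14, 95, 107)]
212 [(72, 8, 164), (20, 16, 94), (14, 110, 144), (14, 97, 103), (13, 97, 108)]
213 [(75, 6, 163), (60, 5, 150), (14, 112, 160), (14, 98, 102), (14, 98, 107)]
214 [(66, 8, 163), (45, 6, 165), (14, 113, 158), (14, 105, 143), (14, 96, 106)]
```

The sideways force says the bar touched the free-end slope. I move back towards the middle of the valley.

```bash
python3 -m handwheel '[[[0,0,0,-0.0005,0,0,0],[0,0,0,-0.0005,0,0,0],[0,0,0,-0.0005,0,0,0],[0,0,0,-0.0005,0,0,0],[0,0,0,-0.0005,0,0,0],[0,0,0,0,0,0,0]]]'|grep -E "tcp|force"; python3 f.py 16 | head -1;
```

```text
tcp_pos: [0.5207, 0.0177, 0.26]
wrist_force: [-0.1, 0.5, -0.2]
gripper_force: 30.0
F [-3.08  0.07 -0.46] sd [1.26 0.52 0.54] z 0.2602 15.9
```

```bash
python3 -m handwheel '[[[0,0,0,0.0005,0,0,0],[0,0,0,0.0005,0,0,0],[0,0,0,0,0,0.001,0],[0,0,0,0,0,0.001,0],[0,0,0,0,0,0,0],[0,0,0,0,0,0,0],[0,0,0,0,0,0,0]]]'|grep -E "tcp|force"; python3 f.py 30 | head -1;
```

```text
tcp_pos: [0.5211, 0.0178, 0.2587]
wrist_force: [-3.1, 0.2, -0.4]
gripper_force: 30.0
F [-3.22 -0.38  0.  ] sd [0.61 0.43 0.49] z 0.2587 18.1
```

```bash
sed -i 's/"z",np/"x",s["tcp_pos"][0],"z",np/' f.py; python3 f.py 4|head -1; python3 -m handwheel '[[[0,0,0,0.0004,0,0,0],[0,0,0,0,0,0,0],[0,0,0,0,0,0,0],[0,0,0,0,0,0,0]]]'|grep -E "tcp|force"; python3 f.py 12 | head -1;
```

```text
F [-3.4  -0.35 -0.71] sd [0.22 0.61 0.24] x 0.5210087836969405 z 0.2586 18.3
tcp_pos: [0.5208, 0.0178, 0.2588]
wrist_force: [-1.8, 0.0, -0.2]
gripper_force: 30.0
F [-1.31 -0.37 -0.47] sd [0.7  0.44 0.44] x 0.5207696672557408 z 0.2587 19.3
```

```bash
python3 -m handwheel '[[[0,0,0,0.0002,0,0,0],[0,0,0,0,0,0,0],[0,0,0,0,0,0,0],[0,0,0,0,0,0,0]]]'|grep -E "tcp|force"; python3 f.py 50 | head -1;
```

```text
tcp_pos: [0.5206, 0.0178, 0.2587]
wrist_force: [-0.2, -0.4, -0.6]
gripper_force: 30.0
F [ 0.65  0.04 -0.13] sd [0.68 0.49 0.48] x 0.5204267742552952 z 0.2587 22.2
```

```bash
python3 -m handwheel '[[[0,0,0,-0.0001,0,0.001,0],[0,0,0,0,0,0,0],[0,0,0,0,0,0,0],[0,0,0,0,0,0,0]]]'|grep -E "tcp|force"; python3 f.py 24 | head -1;python3 -m handwheel '[[[0,0,0,0,0,0,0.03],[0,0,0,0,0,0,0.04],[0,0,0,0,0,0,0.05],[0,0,0,0,0,0,0.05],[0,0,0,0,0,0,0.05]]]'; python3 f.py 10|head -1
```

```text
tcp_pos: [0.5205, 0.0178, 0.2576]
wrist_force: [1.4, -0.3, -0.5]
gripper_force: 30.0
F [ 0.99  0.09 -0.06] sd [0.58 0.55 0.52] x 0.5204873049372717 z 0.2576 23.8
time_s: 24.3
tcp_pos: [0.5204, 0.0177, 0.2576]
ee_rot: [[-0.992, -0.129, 0.0], [-0.129, 0.992, 0.0], [-0.0, 0.0, -1.0]]
wrist_force: [-0.5, 0.2, -0.2]
gripper_width: 0.556
gripper_force: 0.0Traceback (most recent call last):
  File "f.py", line 6, in <module>
    im=cams.capture("scene"); s=r.sense(); z.append(s["wrist_force"]); Z.append(s["tcp_pos"][2]); hues.append(im)
ValueError: 200 camera calls are used up
```

Camera calls are used up (my error), but the rest can go by kinematics. The last stored picture was taken at the final height, just before release. First I raise straight up, then I measure what I can from it.

```bash
python3 -m handwheel '[[[0,0,0,0,0,-0.005,0.05],[0,0,0,0,0,-0.01,0.05],[0,0,0,0,0,-0.02,0.05],[0,0,0,0,0,-0.03,0.05],[0,0,0,0,0,-0.035,0.05],[0,0,0,0,0,-0.035,0.05],[0,0,0,0,0,-0.01,0.05],[0,0,0,0,0,0,0.0]]]'
python3 - <<'E'
from h import *
print(np.round(r.sense()["joints"],1))
a=np.load("scene0.npy");b=np.load("last.npy")
save("d.png",cv2.resize(np.hstack([a[180:225,225:275],b[180:225,225:275]]),None,fx=8,fy=8,interpolation=cv2.INTER_NEAREST))
T=np.load("top0.npy"); 
S=cal("scene");R=np.array([[.992,-.128],[.128,.992]]);c=np.array([.631,.031])
Q=lambda x,y,z:((proj(S,(*(c+R@[x,y]),z))-[225,180]+.5)*8).round(0)
print("tip",[Q(0,.053,.27-d) for d in(0,.02,.027,.034)],"mk top corners z.30",[Q(x,y,.30) for x,y in((-.012,.06),(.012,.06),(-.012,.11),(.012,.11))])
E
```

```text
time_s: 25.3
tcp_pos: [0.521, 0.0179, 0.4051]
ee_rot: [[-0.992, -0.129, 0.005], [-0.129, 0.992, 0.002], [-0.005, 0.001, -1.0]]
wrist_force: [0.1, -0.3, -0.4]
gripper_width: 0.537
gripper_force: 0.0
[  19.8    7.4    6.2    0.   -88.4 -102.4]
tip [array([146., 197.]), array([148., 225.]), array([148., 235.]), array([149., 245.])] mk top corners z.30 [array([179., 146.]), array([131., 181.]), array([266., 226.]), array([219., 262.])]
```

View pics/d.png

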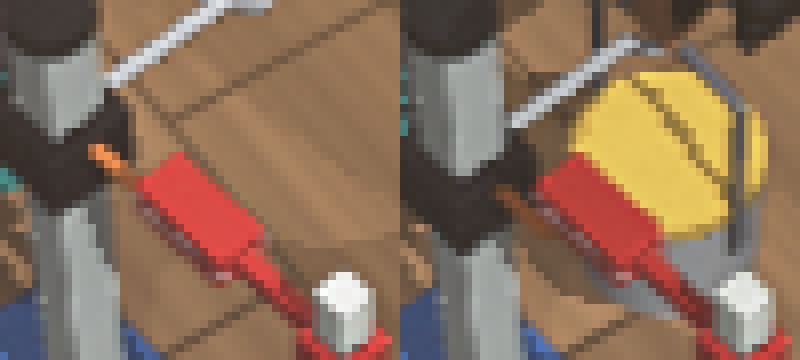

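The picture shows the hook–column junction lower by about 38 crop pixels (4.75 px), i.e. about 27 mm, which agrees with the kinematic travel of 26.9 mm. The pointer is therefore at z ≈ 0.2428. I turn the tool −90°, so its long body clears the post and column, and go over the marker with closed fingers. The tips should end at 0.2528, at the block's top.

```bash
python3 -m handwheel '[[[0,0,-1,0,0,0,0],[0,0,-1.4,0,0,0,0],[0,0,-1.4,0,0,0,0],[0,0,-1.4,0,0,0,0],[0,0,-1.4,0,0,0,0],[0,0,-1.4,0,0,0,0],[0,0,-1.4,0,0,0,0],[0,0,-1.4,0,0,0,0],[0,0,-1.4,0,0,0,0],[0,0,-1.4,0,0,0,0],[0,0,-1.4,0,0,0,0],[0,0,0,0,0,0,0]]]'
python3 -m handwheel '[[[0,0,0,-0.015,-0.018,0,0],[0,0,0,-0.025,-0.03,0,0],[0,0,0,-0.025,-0.03,0,0],[0,0,0,-0.018,-0.022,0,0],[0,0,0,-0.008,-0.011,0,0],[0,0,0,0,0,0,0],[0,0,0,0,0,0,0]]]'
```

```text
time_s: 26.5
tcp_pos: [0.5199, 0.0178, 0.401]
ee_rot: [[0.129, -0.992, -0.003], [-0.992, -0.129, -0.0], [-0.0, 0.003, -1.0]]
wrist_force: [-0.1, -0.4, -0.5]
gripper_width: 0.005
gripper_force: 0.0
time_s: 27.2
tcp_pos: [0.6184, 0.1222, 0.4017]
ee_rot: [[0.128, -0.992, -0.002], [-0.992, -0.128, -0.001], [0.001, 0.002, -1.0]]
wrist_force: [-0.5, -0.1, 0.6]
gripper_width: 0.008
gripper_force: 0.0
```

```bash
python3 -m handwheel '[[[0,0,0,0,0,0.01,0],[0,0,0,0,0,0.02,0],[0,0,0,0,0,0.02,0],[0,0,0,0,0,0.02,0],[0,0,0,0,0,0.01,0],[0,0,0,0,0,0.005,0],[0,0,0,0,0,0,0],[0,0,0,0,0,0,0]]]'
for i in 1; do python3 -m handwheel '[[[0,0,0,0,0,0.003,0],[0,0,0,0,0,0.003,0],[0,0,0,0,0,0.003,0],[0,0,0,0,0,0.003,0],[0,0,0,0,0,0.003,0]]]'; done
```

```text
time_s: 28.0
tcp_pos: [0.6191, 0.1223, 0.3188]
ee_rot: [[0.129, -0.992, 0.002], [-0.992, -0.129, 0.001], [-0.0, -0.002, -1.0]]
wrist_force: [-0.9, 0.1, -0.0]
gripper_width: 0.006
gripper_force: 0.0
time_s: 28.5
tcp_pos: [0.6187, 0.1224, 0.3023]
ee_rot: [[0.129, -0.992, 0.0], [-0.992, -0.129, 0.0], [-0.0, -0.0, -1.0]]
wrist_force: [-0.6, -0.8, -0.3]
gripper_width: 0.006
gripper_force: 0.0
```

```bash
python3 -m handwheel '[[[0,0,0,0,0,0.003,0],[0,0,0,0,0,0.003,0],[0,0,0,0,0,0.003,0],[0,0,0,0,0,0.003,0]]]'
```

```text
time_s: 28.9
tcp_pos: [0.6188, 0.1224, 0.2908]
ee_rot: [[0.129, -0.992, 0.001], [-0.992, -0.129, 0.0], [-0.0, -0.001, -1.0]]
wrist_force: [-1.0, 0.2, 1.9]
gripper_width: 0.003
gripper_force: 0.9
```

Contact with the marker, at about the 2 N of friction expected. I push on down.

```bash
python3 -m handwheel '[[[0,0,0,0,0,0.004,0],[0,0,0,0,0,0.004,0],[0,0,0,0,0,0.004,0],[0,0,0,0,0,0.004,0],[0,0,0,0,0,0.004,0],[0,0,0,0,0,0.004,0],[0,0,0,0,0,0.004,0],[0,0,0,0,0,0.003,0],[0,0,0,0,0,0.002,0],[0,0,0,0,0,0.001,0],[0,0,0,0,0,0,0],[0,0,0,0,0,0,0]]]'
python3 -m handwheel '[[[0,0,0,0,0,0,0],[0,0,0,0,0,0,0]]]'
```

```text
time_s: 30.1
tcp_pos: [0.6187, 0.1224, 0.2564]
ee_rot: [[0.129, -0.992, -0.0], [-0.992, -0.129, 0.0], [-0.0, 0.0, -1.0]]
wrist_force: [-0.0, 0.4, -1.0]
gripper_width: 0.005
gripper_force: 0.0
time_s: 30.3
tcp_pos: [0.6188, 0.1223, 0.2565]
ee_rot: [[0.129, -0.992, -0.0], [-0.992, -0.129, 0.0], [-0.0, 0.0, -1.0]]
wrist_force: [-0.2, 0.6, -0.1]
gripper_width: 0.006
gripper_force: 0.0
```

```bash
python3 -m handwheel '[[[0,0,0,0,0,0.001,0],[0,0,0,0,0,0.001,0],[0,0,0,0,0,0.0005,0],[0,0,0,0,0,0.0005,0],[0,0,0,0,0,0.0005,0],[0,0,0,0,0,0,0],[0,0,0,0,0,0,0],[0,0,0,0,0,0,0]]]'
python3 - <<'E'
from h import *
s=r.sense();print(s["tcp_pos"],s["wrist_force"],s["time_s"])
E
```

```text
time_s: 31.1
tcp_pos: [0.6189, 0.1224, 0.2532]
ee_rot: [[0.129, -0.992, 0.0], [-0.992, -0.129, 0.0], [-0.0, -0.0, -1.0]]
wrist_force: [0.2, -0.6, 0.9]
gripper_width: 0.007
gripper_force: 0.7
[0.61885924 0.12238383 0.25321269] [ 0.21278205 -0.55910402  0.90128548] 31.1
```

```bash
python3 -m handwheel '[[[0,0,0,0,0,-0.005,0],[0,0,0,0,0,-0.015,0],[0,0,0,0,0,-0.03,0],[0,0,0,0,0,-0.04,0],[0,0,0,0,0,-0.04,0],[0,0,0,0,0,-0.02,0],[0,0,0,0,0,0,0],[0,0,0,0,0,0,0],[0,0,0,0,0,0,0],[0,0,0,0,0,0,0]]]' && python3 -c "
from station import r
print(r.finish_job())"
```

```text
time_s: 32.1
tcp_pos: [0.6184, 0.1223, 0.4015]
ee_rot: [[0.129, -0.992, -0.003], [-0.992, -0.129, -0.001], [0.001, 0.003, -1.0]]
wrist_force: [0.3, -0.2, -0.2]
gripper_width: 0.002
gripper_force: 0.0
the job is handed in; nothing more can be done
None
```

The can was hung on the hook (about 27 mm of travel) and released at near-zero wrist load, the marker was pushed to about 0.243 m to match the pointer, and the job was handed in at 32 s; I had used up the camera calls by the release, so the hanging can and the marker level were not checked by eye, and the marker height rests on arm positions and the last picture before release.

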